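Open the child-safe tablet jar on the toy bench

TASK

Toy-cleaning time: press the green pedal of the white dock all the way down to its stop with the gripper, so that the red guard swings off the jar and stays open. Then press the jar's white push-and-turn cap down, twist it anticlockwise (seen from above) while it is down until it comes free, and lift it straight up. Finish while still holding the cap in the gripper, upright, over the open jar and a good 5 cm clear of its mouth, with the guard still open and the toys left where they stand.

Things in the scene. Friction and masses are not known exactly. Their poses are not given: they have to be found in the camera images.
- dock: White base plate 230 x 340 x 20 mm fixed on the bench, yaw within 26 deg of 0. Origin: centre of its underside; x along the short side, z up. In its frame: jar axis at (0, +90 mm), pedal centre line y = -90; grey housing 76 x 50, 100 high, at (+75, 0); hinge cheeks at x = +65, 79 high; guard post, 26 thick, at (+85, +90), 194 high.
- pedal (a joint): Green pedal on the dock, 0 = up, 0.30 rad = down on its stop. Plate 120 x 70 x 8 mm, hinge at (+65, -90, 65 mm) in the dock frame along its y, plate running to -x, sloping 0.15 rad up at rest, 0.15 rad down at the stop. Sprung: up to 7 N on the pad takes it down, less further on; past 0.25 rad it is drawn to the stop and latches there. Press on the stop for a moment.
- pedal_pad (a point): Middle of the ribbed pressing area on the top face of the pedal, 88 mm from its hinge, 32 mm short of its free edge. It moves down about 26 mm from rest to stop.
- guard (a joint): Red guard that covers the cap, linked to the pedal: 0 = paddle right over the cap, 1.95 rad = fully open (pedal on its stop). It turns clockwise seen from above, about the post, towards the dock's +y side, at 6.5 times the pedal's angle. Not to be pushed by hand.
- guard_paddle (a point): Centre of the top face of the guard's round red paddle (68 mm diameter, 6 mm thick, underside at z = 182 mm, 85 mm from the post axis).
- cap: White cap, loose, about 60 g. Origin: centre of the skirt's underside, z up. Skirt 60 mm diameter, z = 0 to 22 mm, flat shoulder on top. Round grip above: 40 mm diameter, z = 22 to 46; fingertips may bear on the shoulder. Closed: origin on the jar axis, 114 mm above the bench, axes parallel to the dock's. Red mark at its own -x. Its catch: see cap_top.
- cap_top (a point): Centre of the flat top of the cap's grip, 46 mm above the cap's origin. The cap is sprung: pressing takes 6 N at first, 10 N at its full 7 mm; 5 mm or more down frees the turn. Held down it turns anticlockwise (from above); from 0.8 rad on it lifts straight off; end stop near 1.15 rad. Unpressed it is caught and neither turns nor lifts.
- cap_mark (a point): Red mark on the cap's shoulder, 25 mm from the cap's axis towards the cap's own -x, 22 mm above its origin; shows how far the cap is turned.
- jar_mouth (a point): Centre of the jar's neck rim, at (0, +90, 124 mm) in the dock frame. The amber jar, 80 mm diameter, shoulder up to 105 mm above the bench, neck 38 mm, is fixed in the dock and cannot turn.
- crimson_cylinder: Bystander: crimson wooden cylinder 54 mm diameter, 70 mm high, upright. Origin: centre of its underside.
- money_box: Bystander: cream ceramic money box, round, 88 mm diameter, 87 mm high. Origin: centre of its underside.
- toy_tractor: Bystander: blue toy tractor about 95 mm long (its x), 76 mm wide, 83 mm high. Origin: on the bench under its middle.
- triangle_block: Bystander: yellow triangular block, lying flat, sides 80 mm, 30 mm high. Origin: centre of its underside.
Not all that is in view belongs to the job. Of the things like the cap, leave any that is purple; of the rest the smaller one is meant.

How it is judged:
By the outcome, as a careful person would: the job done as asked, in the order asked, and still so for the second after the job is handed in, while the arm keeps its last pose, push and grip.
It also fails if it takes over 54 s, if anything falls off the work surface, if the arm or the gripper's body presses on something with over 40 N, if the wrist force passes 120 N, or if a joint passes its speed limit or range.

ROBOT

A 7-joint arm with a two-finger parallel gripper is mounted at the origin on the work surface. World frame = base frame: x ahead of the robot, y to its left, z up, the work surface at z = 0. Lengths are in m, angles in rad, forces in N, time in s.
With the tool pointing down it reaches from about 0.4 to 0.85 m from the base axis. Payload 10.4 kg.
Tool frame: the origin (TCP) lies at the very end of the fingers, on their centre line; the grasp point (between the pads) lies 19 mm behind it (manip.grip_depth is the distance from the TCP to the grasp point, in m); z points along the fingers, y is the direction in which the jaws open and shut (so a half turn about z gives the same grasp; the last joint's range is limited). The gripper opens to 85 mm and grips with 20 to 120 N. Pads are 22 mm wide; open, the fingers measure 114 mm over their backs; the gripper's body (76 mm by 85 mm) begins 54 mm behind the grasp point. The pads swing forward as they close: fully open they stand 13 mm farther back than shut.
Start: joints at [-1.128, 0.332, -0.065, 1.46, 0.022, 1.35, -0.088], TCP at [0.281, 0.558, 0.231] pointing down, gripper open.
Joint ranges: [-2.6, 2.6], [-0.5, 2.12], [-1.47, 1.34], [0.16, 2.42], [-1.27, 4.41], [0.06, 2.06], [-2.6, 2.6]. Speed limits (rad/s): [2.22, 2.22, 2.79, 2.79, 3.14, 3.14, 3.14].

INTERFACE

Orientations are given as a unit quaternion [x, y, z, w].
In Python, from workcell import manip gives the robot as it stands.
- The arm moves only by the tool step_arm, never from a script. Its argument "motion" is a list of rows, each a list of 6 numbers: the shift along the tool's x, y, z in mm, then the turn, a rotation vector about the tool's x, y, z in degrees. A call has 1 to 20 rows; each row shifts and turns the pose as measured when the row begins, along the tool's axes as they then stand; what a row does not reach is not made up. A row lasts 1/8 s, in which the tool goes at most 62.5 mm and 10.7 degrees, less where a joint would pass 70% of its speed; a pose out of reach is approached as far as the arm can. A call with a gripper value outside its range is refused whole. "jaw" is the finger opening in mm, from 0 to 85.4, set as the call begins (left out, the last holds). The fingers move at their own pace and stop on an object; "force" is the grip in N (left out, the last holds). Time passes only in rows, so rows that do not move let the fingers close. It gives the time, the measured TCP pose, the force and the opening at its end, in the units of the state.
- manip.get_obs(): the state, without advancing time (a new reading comes with each control period).
- manip.camera(name): name is "scene" or "top" or "wrist"; returns the picture (420x560x3 uint8, blue, green, red); there is no depth.
- manip.camera_info(name): a dict with "camera_matrix" (3x3 intrinsics, pixels), "R" (3x3) and "t" (3): a world point X has camera coordinates R X + t. Camera axes: x right, y down, z forward; pixel columns grow to the right and rows downward; lengths in m; the calibration is good to about 2 mm. A picture is of the moment at which its call begins: read the wrist's pose just before it. camera_info takes no time and is no camera call; for the wrist camera it gives the pose at the moment of the call.
- manip.hand_in(): hands the job in, once; it reports no verdict.
The state is a dict: "clock": time; "joint_pos": joint angles; "joint_velocities": joint speeds; "tau": joint torques, N m; "position": TCP position; "ee_rot": TCP orientation; "ft_force": force on the tool from outside, world axes, zero at the start; "torque": the same for the moment, N m; "grip_width": opening from 0.0 (shut) to 1.0 (fully open).
Only numpy, scipy, OpenCV 4.12 (cv2) and the standard library are available. Lean on these libraries where they do the work, as an engineer would, in place of code of your own. Each camera call takes 0.05 s, during which the arm holds its last target.

## Working session

There is one attempt and no reset: what is moved stays moved. The work goes in short steps, Python scripts to look and compute and a tool call to move; the robot and the scene stay as the last step left them, time stands still between calls to the robot, and variables do not carry over. Pictures are saved under pics/ and viewed, and the job is handed in when it is done.

Besides the shell and the picture viewer there is one more tool, called after "Call:" by a JSON object that holds its "name" and its "arguments", one argument or row to a line. step_arm: Moves the arm, as the interface text tells. Its arguments: {"type":"object","properties":{"motion":{"type":"array"},"jaw":{"type":"number"},"force":{"type":"number"}},"required":["motion"]}

```bash
ls; mkdir -p pics
python3 - <<'E'
from workcell import manip
import cv2
print(manip.get_obs()); print(manip.grip_depth)
for n in ("scene","top","wrist"):
    i=manip.camera_info(n); print(n,i)
    cv2.imwrite(f"pics/{n}0.png",manip.camera(n))
E
```

```text
pics
{'clock': 0.0, 'joint_pos': array([-1.12762774,  0.33288986, -0.06470474,  1.46096044,  0.02156307,
        1.34990085, -0.08852158]), 'joint_velocities': array([-0.00018763,  0.00088984, -0.00024047, -0.00214864, -0.00100377,
        0.00052782, -0.00081393]), 'tau': array([ 1.67853054e-04, -6.25441575e+01,  4.92228940e-02, -3.91618180e+01,
        1.61839428e-02,  9.79283155e-03, -2.63737832e-06]), 'position': array([0.28051179, 0.55808159, 0.23049557]), 'ee_rot': array([ 2.30786707e-01,  9.73004090e-01, -7.16095168e-04, -1.53939890e-04]), 'ft_force': array([ 0.34401882, -0.5074017 ,  0.05687016]), 'torque': array([ 0.02934902, -0.00650264, -0.06087166]), 'grip_width': 1.0027481202367876}
0.0187
scene {'camera_matrix': array([[528.44436882,   0.        , 290.96893732],
       [  0.        , 528.44436882, 210.13138703],
       [  0.        ,   0.        ,   1.        ]]), 'R': array([[-0.35588702,  0.93449976, -0.00739077],
       [ 0.58521625,  0.21668899, -0.7813884 ],
       [-0.72860577, -0.28241119, -0.62400124]]), 't': array([ 0.1979206 , -0.24380117,  1.74861744])}
top {'camera_matrix': array([[508.86977352,   0.        , 283.77482126],
       [  0.        , 508.86977352, 206.42258199],
       [  0.        ,   0.        ,   1.        ]]), 'R': array([[-5.31006208e-02, -9.98588977e-01,  6.16465383e-04],
       [-9.75170233e-01,  5.17223816e-02, -2.15331864e-01],
       [ 2.14996141e-01, -1.20354144e-02, -9.76540736e-01]]), 't': array([0.01452358, 0.58842078, 1.39591772])}
wrist {'camera_matrix': array([[365.50283259,   0.        , 277.66091906],
       [  0.        , 365.50283259, 208.79064116],
       [  0.        ,   0.        ,   1.        ]]), 'R': array([[ 0.44807372,  0.89399532, -0.00151912],
       [ 0.8481807 , -0.42457304,  0.31674474],
       [ 0.28252334, -0.14321348, -0.9485096 ]]), 't': array([-0.62453896, -0.04116226,  0.38102168])}
```

View pics/scene0.png

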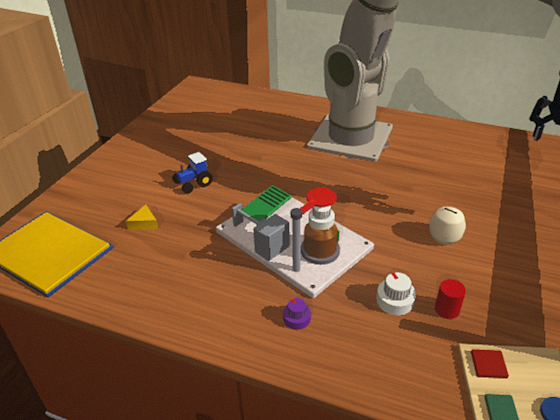

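View pics/top0.png

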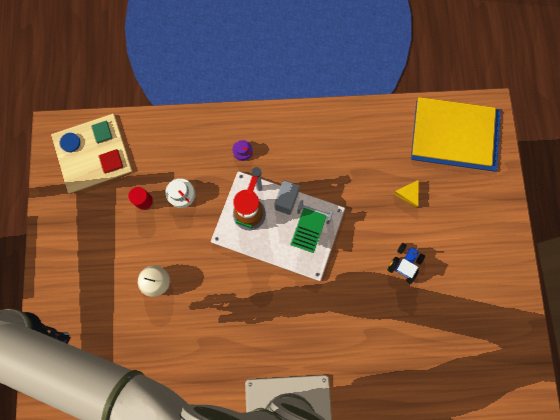

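View pics/wrist0.png

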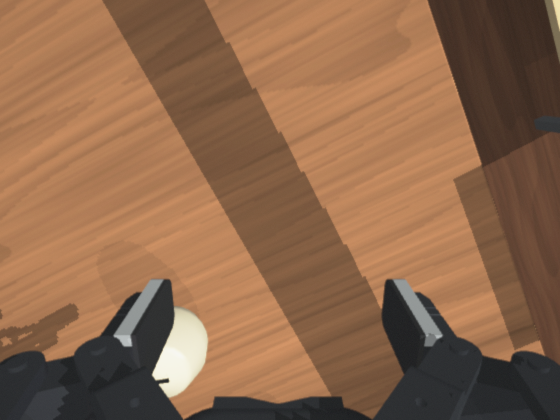

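Run:
```python
import cv2
t=cv2.imread('pics/top0.png')[160:290,200:360]; s=cv2.imread('pics/scene0.png')[170:330,200:420]
cv2.imwrite('pics/topc.png',cv2.resize(t,None,fx=5,fy=4.6,interpolation=cv2.INTER_CUBIC)[:598])
cv2.imwrite('pics/scenec.png',cv2.resize(s,None,fx=3.6,fy=3.6,interpolation=cv2.INTER_CUBIC))
```

```text
(no output)
```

View pics/topc.png

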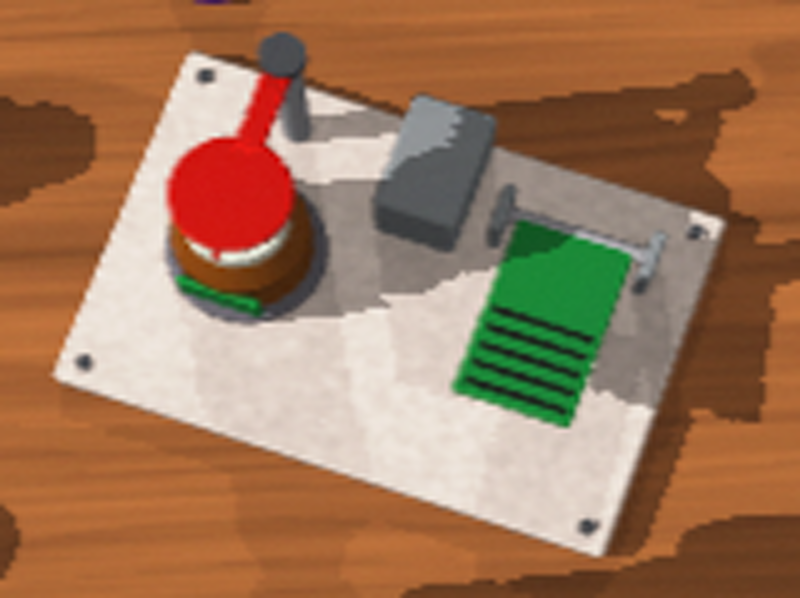

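View pics/scenec.png

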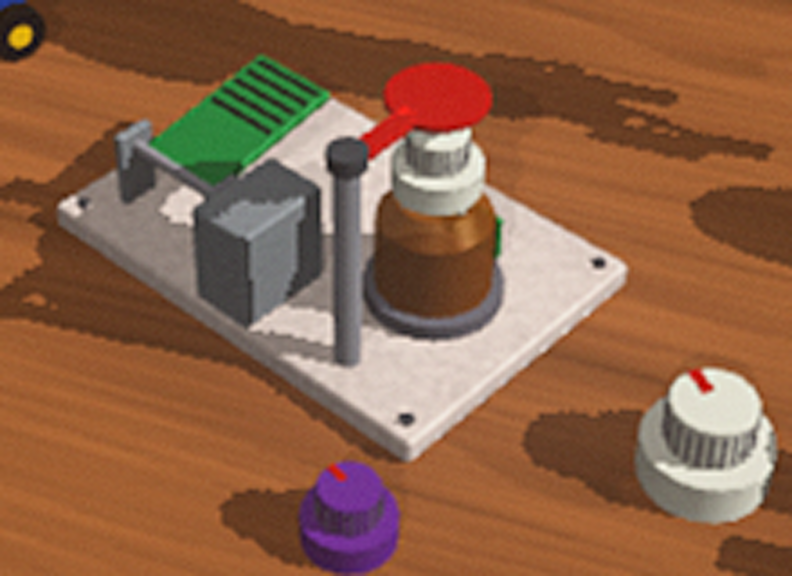

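```bash
cat > h.py <<'E'
import numpy as np, cv2
from workcell import manip
def proj(info,X):
    c=(info['R']@np.atleast_2d(X).T).T+info['t']; p=(info['camera_matrix']@c.T).T
    return p[:,:2]/p[:,2:]
def dockpts(pose,P):
    x,y,a=pose; c,s=np.cos(a),np.sin(a); P=np.atleast_2d(np.array(P,float))
    return np.c_[x+c*P[:,0]-s*P[:,1], y+s*P[:,0]+c*P[:,1], P[:,2]]
E
python3 - <<'E'
from h import *
from scipy.optimize import least_squares
T=manip.camera_info('top');S=manip.camera_info('scene')
c=lambda q:(200+q[0]/5,160+q[1]/4.6); d=lambda q:(200+q[0]/3.6,170+q[1]/3.6)
A=(.115,.17,.02);B=(.115,-.17,.02);C=(-.115,-.17,.02);D=(-.115,.17,.02)
post=(.085,.09,.194); pad=(0,.09,.188)
def pe(r,y,): # pedal at rest
    return (.065-r*np.cos(.15)-.004*np.sin(.15)*1, y, .065+r*np.sin(.15)+.004)
E1=pe(.12,-.055);E2=pe(.12,-.125)
tops=[(A,c((190,52))),(B,c((722,222))),(C,c((606,548))),(D,c((55,372))),(pad,c((231,195))),(post,c((282,52))),(E1,c((455,388))),(E2,c((570,425)))]
scs=[(A,d((408,443))),(B,d((60,210))),(D,d((627,265))),(pad,d((438,97))),(post,d((348,155))),(E1,d((328,95))),(E2,d((263,57)))]
def f(p):
    r=[]
    for cam,L in((T,tops),(S,scs)):
        r.append(proj(cam,dockpts(p,[a for a,_ in L]))-np.array([b for _,b in L]))
    return np.vstack(r)
s=least_squares(lambda p:f(p).ravel(),[.7,0,-.3],loss='soft_l1')
print(s.x,np.degrees(s.x[2])); print(f(s.x).round(1))
p=s.x; np.save('dock.npy',p)
pz=.088
print('jar',dockpts(p,[0,.09,.114]),'pad',dockpts(p,pe(.088,-.09)))
E
```

```text
[ 0.54714343  0.00186164 -0.38979966] -22.333875292057176
[[-0.4 -1.5]
 [ 0.9 -2. ]
 [-0.4  1.1]
 [-1.   0.5]
 [-1.  -1.5]
 [-0.2 -0.5]
 [-0.9 -0.5]
 [ 0.  -0.2]
 [ 0.   0.3]
 [-2.4 -1.9]
 [ 0.4 -1.1]
 [ 0.2 -1.1]
 [-0.6 -1.9]
 [ 0.4 -1.6]
 [-0.9 -1.8]]
jar [[0.58134371 0.08511031 0.114     ]] pad [[ 0.49202959 -0.07279531  0.08215056]]
```

```bash
cat >> h.py <<'E'
from scipy.spatial.transform import Rotation as Ro
def togo(target,yaw_y=None,o=None):
    """prints tool-frame shift (mm) to TCP target and rotvec deg to make tool vertical with tool-y at world angle yaw_y(deg)"""
    o=o or manip.get_obs(); R=Ro.from_quat(o['ee_rot']); M=R.as_matrix()
    sh=M.T@(np.array(target)-o['position'])*1e3
    cur=np.degrees(np.arctan2(M[1,1],M[0,1]))
    print('t',round(o['clock'],2),'pos',o['position'].round(4),'tool-y ang',cur.round(1),'tilt',np.round(M[:,2],3),'j',o['joint_pos'].round(2),'F',o['ft_force'].round(1),'w',round(o['grip_width'],3))
    print('shift mm',sh.round(1))
    if yaw_y is not None:
        a=np.radians(yaw_y); y=np.array([np.cos(a),np.sin(a),0]); z=np.array([0,0,-1.]); x=np.cross(y,z)
        D=M.T@np.c_[x,y,z]; print('turn deg',np.degrees(Ro.from_matrix(D).as_rotvec()).round(2))
E
python3 - <<'E'
from h import *
i=manip.camera_info('wrist');o=manip.get_obs();M=Ro.from_quat(o['ee_rot']).as_matrix()
cw=-i['R'].T@i['t']; print('cam in tool',M.T@(cw-o['position']),'axes',(i['R']@M).round(2))
togo([.47,-.03,.33],0)
E
```

```text
cam in tool [ 0.08241563  0.00016211 -0.14288016] axes [[ 0.    1.    0.  ]
 [-0.95  0.   -0.32]
 [-0.32  0.    0.95]]
t 0.15 pos [0.2806 0.5581 0.2307] tool-y ang 63.3 tilt [-0.    -0.001 -1.   ] j [-1.13  0.33 -0.06  1.46  0.02  1.35 -0.09] F [ 0.1 -0.2 -0.1] w 1.001
shift mm [-433.4 -440.5  -98.8]
turn deg [-5.000e-02  4.000e-02  6.331e+01]
```

Call:
{"name": "step_arm", "arguments": {
  "motion": [
    [-30,-30,-40,0,0,0],
    [-40,-40,-40,0,0,0],
    [-42,-42,-20,0,0,0],
    [-42,-42,0,0,0,0],
    [-42,-42,0,0,0,0],
    [-42,-42,0,0,0,0],
    [-42,-42,0,0,0,0],
    [-42,-42,0,0,0,0],
    [-42,-42,0,0,0,0],
    [-42,-42,0,0,0,0],
    [0,0,0,0,0,10],
    [0,0,0,0,0,10],
    [0,0,0,0,0,10],
    [0,0,0,0,0,10],
    [0,0,0,0,0,10],
    [0,0,0,0,0,10],
    [0,0,0,0,0,0]
  ],
  "jaw": 0
}}

```text
clock: 2.28
position: [0.4628, -0.0029, 0.329]
ee_rot: [0.698, 0.716, -0.002, -0.0]
ft_force: [0.5, 0.2, -0.3]
grip_width: -0.0
```

Run:
```python
from h import *
togo([.47,-.03,.33],0)
i=manip.camera_info('wrist'); np.savez('w1.npz',**i)
cv2.imwrite('pics/w1.png',manip.camera('wrist'))
p=np.load('dock.npy')
print(proj(i,dockpts(p,[(.115,.17,.02),(.115,-.17,.02),(-.115,-.17,.02),(-.115,.17,.02)])).round())
```

```text
t 2.27 pos [ 0.4628 -0.0029  0.329 ] tool-y ang 1.5 tilt [-0.003 -0.002 -1.   ] j [-0.53 -0.09  0.41  1.72  0.04  1.51 -0.1 ] F [ 0.5  0.2 -0.3] w -0.0
shift mm [-27.3   6.5  -1. ]
turn deg [-0.19  0.13  1.48]
[[505.  59.]
 [364. 296.]
 [212. 235.]
 [325. -35.]]
```

View pics/w1.png

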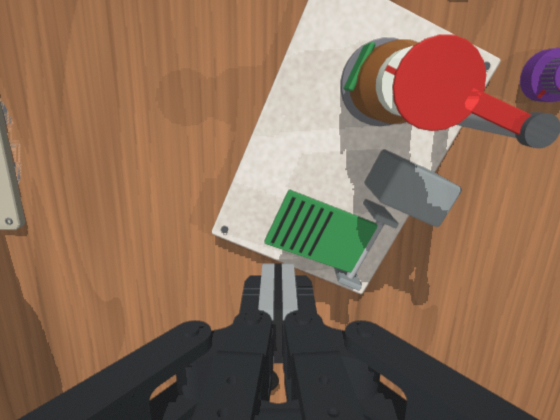

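Run:
```python
import cv2
w=cv2.imread('pics/w1.png')
cv2.imwrite('pics/w1a.png',cv2.resize(w[180:310,200:400],None,fx=4,fy=4,interpolation=cv2.INTER_CUBIC))
cv2.imwrite('pics/w1b.png',cv2.resize(w[0:150,300:560],None,fx=3,fy=3,interpolation=cv2.INTER_CUBIC))
```

```text
(no output)
```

View pics/w1a.png

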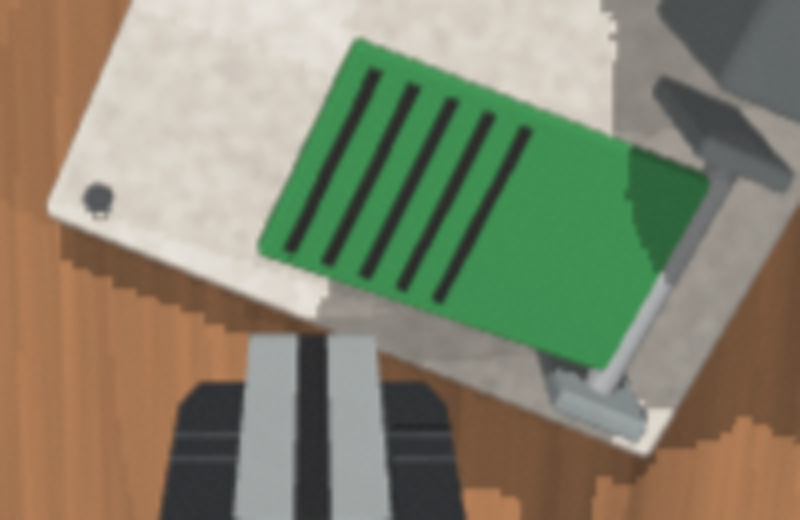

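View pics/w1b.png

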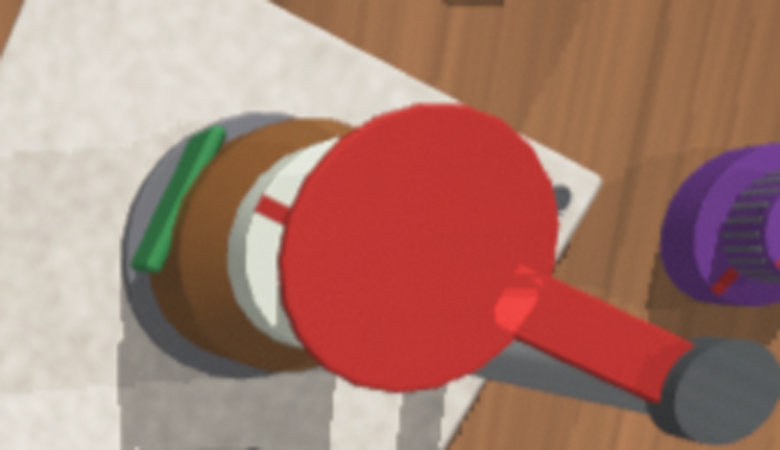

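Run:
```python
from h import *
from scipy.optimize import least_squares
W=dict(np.load('w1.npz'));T=manip.camera_info('top');S=manip.camera_info('scene')
k=lambda q,f,ox,oy:(ox+(q[0]+.5)/f-.5,oy+(q[1]+.5)/f-.5)
c=lambda q:(200+(q[0]+.5)/5-.5,160+(q[1]+.5)/4.6-.5); d=lambda q:k(q,3.6,200,170)
wa=lambda q:k(q,4,200,180); wb=lambda q:k(q,3,300,0)
A=(.115,.17,.02);B=(.115,-.17,.02);C=(-.115,-.17,.02);D=(-.115,.17,.02)
post=(.085,.09,.194); pad=(0,.09,.188)
def pe(r,y): return (.065-r*np.cos(.15)+.004*np.sin(.15),y,.065+r*np.sin(.15)+.004)
E1=pe(.12,-.055);E2=pe(.12,-.125)
tops=[(A,c((190,52))),(B,c((722,222))),(C,c((606,548))),(D,c((55,372))),(pad,c((231,195))),(post,c((282,52))),(E1,c((455,388))),(E2,c((570,425)))]
scs=[(A,d((408,443))),(B,d((60,210))),(D,d((627,265))),(pad,d((438,97))),(post,d((348,155))),(E1,d((328,95))),(E2,d((263,57)))]
ws=[(A,wb((602,178))),(B,wa((650,457))),(C,wa((48,205))),(pad,wb((419,247))),(post,wb((725,390))),(E1,wa((360,38))),(E2,wa((260,250)))]
def f(p,sets):
    return np.vstack([proj(cam,dockpts(p,[a for a,_ in L]))-np.array([b for _,b in L]) for cam,L in sets])
for n,sets in dict(top=[(T,tops)],scene=[(S,scs)],wrist=[(W,ws)],all=[(T,tops),(S,scs),(W,ws)]).items():
    s=least_squares(lambda p:f(p,sets).ravel(),[.6,0,-.3],loss='soft_l1')
    print(n,s.x.round(4),np.degrees(s.x[2]).round(2),'jar',dockpts(s.x,[0,.09,.1])[0].round(4))
    if n=='wrist': print(f(s.x,sets).round(1)); np.save('dock.npy',s.x); print('pad',dockpts(s.x,pe(.088,-.09)))
```

```text
top [ 0.5461  0.0019 -0.3906] -22.38 jar [0.5804 0.0852 0.1   ]
scene [ 0.5502  0.0029 -0.391 ] -22.4 jar [0.5845 0.0861 0.1   ]
wrist [ 0.544   0.0029 -0.391 ] -22.4 jar [0.5783 0.0861 0.1   ]
[[ 2.5 -0.9]
 [-0.2  1.2]
 [-2.1  2.9]
 [ 1.  -1.3]
 [ 0.3  0. ]
 [-0.9  0.5]
 [-1.2  1.3]]
pad [[ 0.48986255 -0.07219624  0.08215056]]
all [ 0.5449  0.0026 -0.3926] -22.49 jar [0.5793 0.0858 0.1   ]
```

```bash
python3 -c "
from h import *
togo([.490,-.0725,.105],0)"
```

```text
t 2.33 pos [ 0.4628 -0.0029  0.329 ] tool-y ang 1.6 tilt [-0.003 -0.002 -1.   ] j [-0.53 -0.09  0.41  1.72  0.04  1.51 -0.1 ] F [-0.4  0.3  0.4] w 0.002
shift mm [-69.8  26.  224.1]
turn deg [-0.19  0.13  1.63]
```

Call:
{"name": "step_arm", "arguments": {
  "motion": [
    [-35,13,20,0,0,0],
    [-35,13,40,0,0,0],
    [0,0,50,0,0,0],
    [0,0,50,0,0,0],
    [0,0,40,0,0,0],
    [0,0,22,0,0,0],
    [0,0,0,0,0,0]
  ],
  "jaw": 0
}}

```text
clock: 3.2
position: [0.4917, -0.0744, 0.1012]
ee_rot: [0.685, 0.728, -0.001, 0.001]
ft_force: [0.0, -0.0, 1.0]
grip_width: -0.001
```

```bash
python3 -c "
from h import *
togo([.490,-.0725,.105],0)"
```

```text
t 3.2 pos [ 0.4917 -0.0744  0.1012] tool-y ang 3.5 tilt [-0.001 -0.003 -1.   ] j [-0.42  0.18  0.52  1.97 -0.1   1.02  0.21] F [ 0. -0.  1.] w -0.001
shift mm [ 2.  -1.6 -3.8]
turn deg [-0.06  0.16  3.5 ]
```

Call:
{"name": "step_arm", "arguments": {
  "motion": [
    [0,0,12,0,0,0],
    [0,0,8,0,0,0],
    [0,0,6,0,0,0],
    [0,0,6,0,0,0],
    [0,0,5,0,0,0],
    [0,0,4,0,0,0]
  ]
}}

```text
clock: 3.95
position: [0.4941, -0.0741, 0.0624]
ee_rot: [0.683, 0.73, 0.001, 0.002]
ft_force: [-1.0, 0.3, 2.0]
grip_width: -0.0
```

```bash
python3 -c "
from h import *
togo([.490,-.0725,.056],0)
cv2.imwrite('pics/s2.png',manip.camera('scene'))"
```

```text
t 3.95 pos [ 0.4941 -0.0741  0.0624] tool-y ang 3.8 tilt [ 0.004 -0.001 -1.   ] j [-0.4   0.24  0.51  2.   -0.15  0.93  0.25] F [-1.   0.3  2. ] w -0.0
shift mm [ 1.8 -4.   6.4]
turn deg [0.24 0.06 3.79]
```

View pics/s2.png

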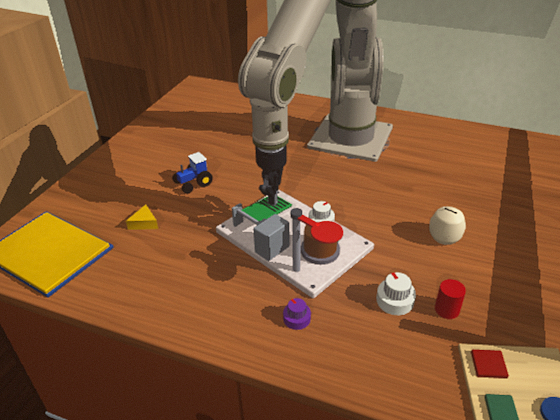

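The paddle, now at (326,233), is swinging away. I'll keep pressing to the stop.

Call:
{"name": "step_arm", "arguments": {
  "motion": [
    [0,-2,5,0,0,0],
    [0,-2,4,0,0,0],
    [0,0,4,0,0,0],
    [0,0,3,0,0,0]
  ]
}}

```text
clock: 4.5
position: [0.4936, -0.0742, 0.0554]
ee_rot: [0.684, 0.73, 0.005, 0.002]
ft_force: [-26.6, 2.8, 56.1]
grip_width: -0.004
```

```bash
python3 -c "
from h import *
togo([.490,-.0725,.056],0)"
```

```text
t 4.5 pos [ 0.4936 -0.0742  0.0554] tool-y ang 3.7 tilt [ 0.01   0.005 -1.   ] j [-0.4   0.25  0.51  2.01 -0.16  0.91  0.26] F [-26.6   2.8  56.1] w -0.004
shift mm [ 1.9 -3.5 -0.6]
turn deg [ 0.57 -0.27  3.75]
```

Call:
{"name": "step_arm", "arguments": {
  "motion": [
    [0,0,1,0,0,0],
    [0,0,1,0,0,0],
    [0,0,1,0,0,0],
    [0,0,1,0,0,0]
  ]
}}

```text
clock: 5.0
position: [0.4931, -0.0742, 0.0562]
ee_rot: [0.684, 0.729, 0.007, 0.0]
ft_force: [-8.1, 1.3, 19.9]
grip_width: 0.001
```

Call:
{"name": "step_arm", "arguments": {
  "motion": [
    [0,0,-5,0,0,0],
    [0,0,-20,0,0,0],
    [0,0,-40,0,0,0],
    [0,0,-50,0,0,0],
    [0,0,-50,0,0,0],
    [0,0,-50,0,0,0],
    [0,0,-20,0,0,0]
  ],
  "jaw": 80
}}

```text
clock: 5.88
position: [0.4896, -0.0765, 0.2966]
ee_rot: [0.684, 0.73, 0.006, 0.0]
ft_force: [0.8, -0.0, -0.9]
grip_width: 0.935
```

```bash
python3 -c "
from h import *
p=np.load('dock.npy')
togo([.5795,.0858,.29],8)
i=manip.camera_info('wrist'); np.savez('w2.npz',**i)
cv2.imwrite('pics/w2.png',manip.camera('wrist'))
cv2.imwrite('pics/s3.png',manip.camera('scene'))"
```

```text
t 5.88 pos [ 0.4896 -0.0765  0.2966] tool-y ang 3.7 tilt [ 0.008  0.009 -1.   ] j [-0.46 -0.01  0.53  1.72 -0.    1.43  0.14] F [ 0.8 -0.  -0.9] w 0.935
shift mm [156.1 100.1   8.8]
turn deg [ 0.53 -0.46 -4.3 ]
```

View pics/w2.png

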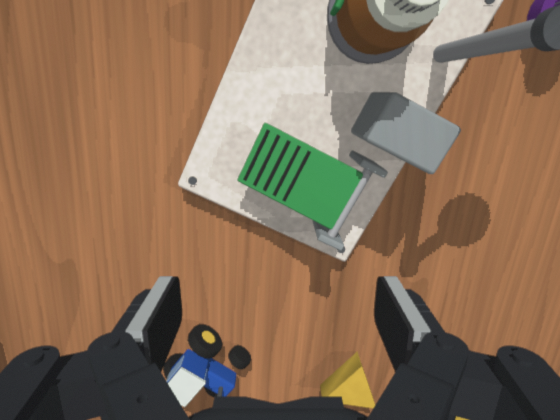

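View pics/s3.png

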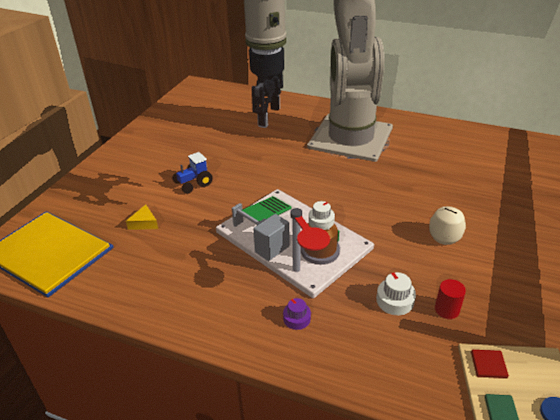

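```bash
python3 -c "
from h import *
p=np.load('dock.npy');S=manip.camera_info('scene')
for q in(1.0,1.6,1.8,1.95):
  a=np.pi-q; print(q,proj(S,dockpts(p,[.085+.085*np.cos(a),.09+.085*np.sin(a),.188])))
"
```

```text
1.0 [[336.28686265 216.96505653]]
1.6 [[326.39577859 230.6952708 ]]
1.8 [[320.25946652 234.17016581]]
1.95 [[314.9423864  236.21871364]]
```

Call:
{"name": "step_arm", "arguments": {
  "motion": [
    [40,25,0,0,0,0],
    [40,25,0,0,0,0],
    [40,25,0,0,0,0],
    [36,25,10,0,0,0],
    [0,0,30,0,0,-4],
    [0,0,0,0,0,0]
  ],
  "jaw": 65
}}

```text
clock: 6.72
position: [0.5814, 0.0905, 0.2507]
ee_rot: [0.658, 0.753, 0.004, -0.001]
ft_force: [0.1, -0.6, 0.4]
grip_width: 0.762
```

```bash
python3 -c "
from h import *
togo([.5795,.0858,.20],8)
i=manip.camera_info('wrist'); np.savez('w3.npz',**i)
w=manip.camera('wrist'); cv2.imwrite('pics/w3.png',w)
print(proj(i,dockpts([.5451,.0026,-.391],[[0,.09,.160],[-.025,.09,.136],[0,.09,.136]])))
"
```

```text
t 6.72 pos [0.5814 0.0905 0.2507] tool-y ang 7.7 tilt [ 0.004  0.008 -1.   ] j [-0.57  0.24  0.41  1.56 -0.11  1.36 -0.01] F [ 0.1 -0.6  0.4] w 0.762
shift mm [-4.8 -2.8 50.6]
turn deg [ 0.29 -0.43 -0.33]
[[274.06747942 221.46046978]
 [244.6727429  194.19042619]
 [274.21919872 210.40216205]]
```

View pics/w3.png

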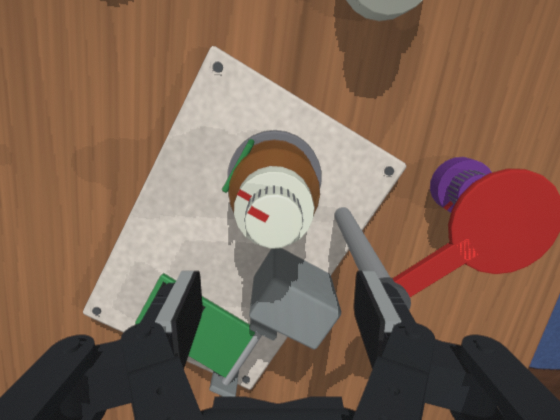

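Call:
{"name": "step_arm", "arguments": {
  "motion": [
    [-5,-3,10,0.3,-0.4,0],
    [0,0,35,0,0,0],
    [0,0,30,0,0,0],
    [0,0,18,0,0,0],
    [0,0,8,0,0,0],
    [0,0,0,0,0,0]
  ]
}}

```text
clock: 7.52
position: [0.5819, 0.082, 0.1528]
ee_rot: [0.662, 0.75, 0.004, 0.003]
ft_force: [-0.1, 0.2, 2.0]
grip_width: 0.759
```

```bash
python3 -c "
from h import *
togo([.5795,.0858,.140],8)
i=manip.camera_info('wrist')
w=manip.camera('wrist'); cv2.imwrite('pics/w4.png',w)
"
```

```text
t 7.53 pos [0.5819 0.082  0.1528] tool-y ang 7.1 tilt [ 0.009  0.003 -1.   ] j [-0.55  0.31  0.41  1.69 -0.13  1.16  0.01] F [-0.1  0.2  2. ] w 0.759
shift mm [ 4.1 -2.  12.8]
turn deg [ 0.55 -0.07 -0.9 ]
```

View pics/w4.png

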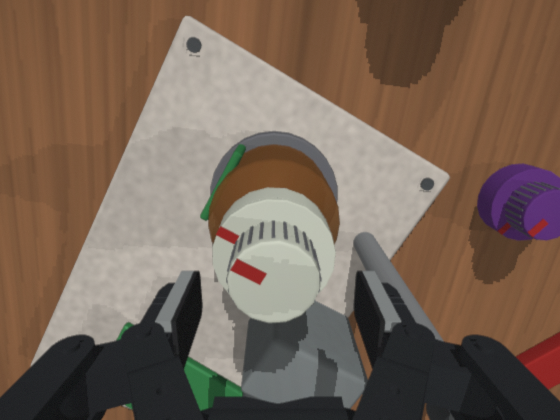

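Call:
{"name": "step_arm", "arguments": {
  "motion": [
    [4,-2,6,0.5,0,0],
    [0,0,6,0,0,0],
    [0,0,0,0,0,0]
  ]
}}

```text
clock: 7.95
position: [0.5805, 0.0865, 0.1421]
ee_rot: [0.662, 0.75, 0.002, 0.0]
ft_force: [0.2, 0.1, -0.6]
grip_width: 0.755
```

```bash
python3 -c "
from h import *
togo([.5795,.0858,.140],8)
"
```

```text
t 7.95 pos [0.5805 0.0865 0.1421] tool-y ang 7.1 tilt [ 0.003  0.003 -1.   ] j [-0.56  0.32  0.4   1.7  -0.14  1.14  0.01] F [ 0.2  0.1 -0.6] w 0.755
shift mm [-0.5 -1.1  2.1]
turn deg [ 0.21 -0.12 -0.88]
```

Call:
{"name": "step_arm", "arguments": {
  "motion": [
    [0,-1,2,0,0,0],
    [0,0,0,0,0,0],
    [0,0,0,0,0,0],
    [0,0,0,0,0,0],
    [0,0,0,0,0,0]
  ],
  "jaw": 30,
  "force": 50
}}

```text
clock: 8.57
position: [0.5795, 0.0863, 0.1403]
ee_rot: [0.662, 0.75, 0.002, 0.0]
ft_force: [-0.5, -0.2, -0.7]
grip_width: 0.448
```

```bash
python3 -c "
from h import *
togo([.5795,.0858,.129],8)
"
```

```text
t 8.57 pos [0.5795 0.0863 0.1403] tool-y ang 7.1 tilt [ 0.003  0.003 -1.   ] j [-0.56  0.32  0.4   1.71 -0.14  1.14  0.01] F [-0.5 -0.2 -0.7] w 0.448
shift mm [-0.5 -0.1 11.3]
turn deg [ 0.21 -0.12 -0.88]
```

Call:
{"name": "step_arm", "arguments": {
  "motion": [
    [0,0,3,0,0,0],
    [0,0,3,0,0,0],
    [0,0,3,0,0,0]
  ]
}}

```text
clock: 8.95
position: [0.5796, 0.0863, 0.1331]
ee_rot: [0.662, 0.75, 0.003, 0.0]
ft_force: [-5.0, -0.0, 15.1]
grip_width: 0.447
```

```bash
python3 -c "
from h import *
togo([.5795,.0858,.129],8)
"
```

```text
t 8.95 pos [0.5796 0.0863 0.1331] tool-y ang 7.1 tilt [ 0.004  0.004 -1.   ] j [-0.56  0.33  0.4   1.71 -0.14  1.12  0.01] F [-5.  -0.  15.1] w 0.447
shift mm [-0.5 -0.2  4.1]
turn deg [ 0.24 -0.18 -0.89]
```

Call:
{"name": "step_arm", "arguments": {
  "motion": [
    [0,0,2,0,0,-8],
    [0,0,2,0,0,-8],
    [0,0,2,0,0,-8]
  ]
}}

```text
clock: 9.32
position: [0.5807, 0.0874, 0.133]
ee_rot: [0.487, 0.874, 0.005, 0.001]
ft_force: [-15.1, -0.5, 22.5]
grip_width: 0.448
```

```bash
python3 -c "
from h import *
togo([.5795,.0858,.129],65)
print(manip.get_obs()['torque'])
cv2.imwrite('pics/w5.png',manip.camera('wrist'))
"
```

```text
t 9.32 pos [0.5807 0.0874 0.133 ] tool-y ang 31.7 tilt [ 0.007  0.007 -1.   ] j [-0.5   0.32  0.33  1.71 -0.12  1.12  0.42] F [-15.1  -0.5  22.5] w 0.448
shift mm [-0.7 -1.9  4. ]
turn deg [ 5.900e-01  1.000e-02 -3.326e+01]
[-0.39103544  3.20519601 -0.30354507]
```

View pics/w5.png

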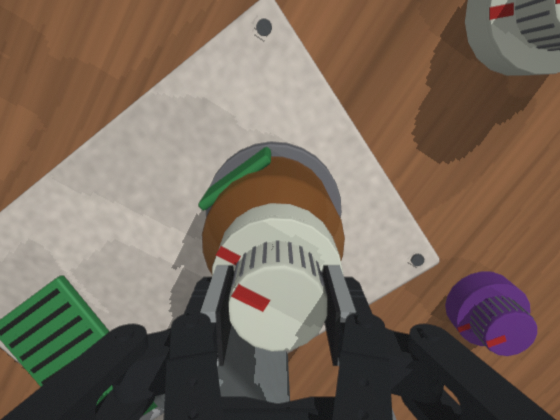

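Call:
{"name": "step_arm", "arguments": {
  "motion": [
    [0,-1,1.5,0.3,0,-8],
    [0,-1,1.5,0.3,0,-8],
    [0,0,1.5,0,0,-8],
    [0,0,1.5,0,0,-8]
  ]
}}

```text
clock: 9.88
position: [0.5801, 0.0865, 0.1331]
ee_rot: [0.215, 0.977, 0.002, 0.001]
ft_force: [-8.1, -1.7, 14.1]
grip_width: 0.45
```

```bash
python3 -c "
from h import *
togo([.5795,.0858,.129],65)
print(manip.get_obs()['torque'])
cv2.imwrite('pics/w6.png',manip.camera('wrist'))
"
```

```text
t 9.88 pos [0.5801 0.0865 0.1331] tool-y ang 65.1 tilt [ 0.002  0.003 -1.   ] j [-0.43  0.32  0.25  1.7  -0.09  1.13  0.98] F [-8.1 -1.7 14.1] w 0.45
shift mm [ 0.2 -0.9  4.1]
turn deg [0.24 0.04 0.11]
[-0.38141016  1.82375027 -0.12826711]
```

View pics/w6.png

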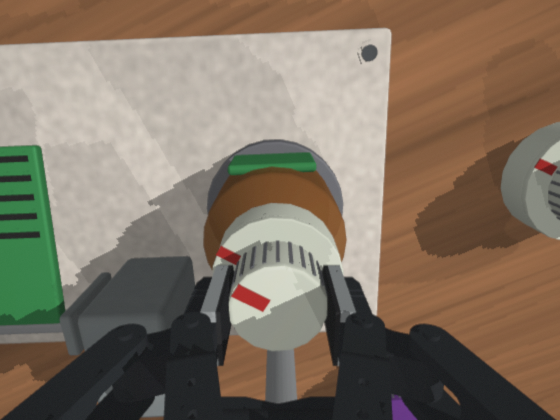

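Call:
{"name": "step_arm", "arguments": {
  "motion": [
    [0,0,-4,0,0,0],
    [0,0,-6,0,0,0],
    [0,0,-8,0,0,0]
  ]
}}

```text
clock: 10.3
position: [0.5797, 0.0861, 0.152]
ee_rot: [0.212, 0.977, 0.002, 0.001]
ft_force: [0.6, 0.0, -0.5]
grip_width: 0.449
```

```bash
python3 -c "
from h import *
togo([.5795,.0858,.235],65)
"
```

```text
t 10.3 pos [0.5797 0.0861 0.152 ] tool-y ang 65.6 tilt [ 0.002  0.004 -1.   ] j [-0.43  0.3   0.25  1.68 -0.08  1.16  0.98] F [ 0.6  0.  -0.5] w 0.449
shift mm [  0.1  -0.1 -83. ]
turn deg [0.23 0.01 0.55]
```

Call:
{"name": "step_arm", "arguments": {
  "motion": [
    [0,0,-12,0,0,0],
    [0,0,-16,0,0,0],
    [0,0,-16,0,0,0],
    [0,0,-16,0,0,0],
    [0,0,-14,0,0,0],
    [0,0,-10,0,0,0],
    [0,0,0,0,0,0]
  ]
}}

```text
clock: 11.18
position: [0.5804, 0.0859, 0.2434]
ee_rot: [0.212, 0.977, 0.003, 0.002]
ft_force: [0.1, 0.0, -1.1]
grip_width: 0.449
```

```bash
python3 -c "
from h import *
togo([.5795,.0858,.235],65)
"
```

```text
t 11.18 pos [0.5804 0.0859 0.2434] tool-y ang 65.5 tilt [ 0.005  0.004 -1.   ] j [-0.44  0.24  0.26  1.57 -0.06  1.34  0.97] F [ 0.1  0.  -1.1] w 0.449
shift mm [ 0.8 -0.5  8.4]
turn deg [0.33 0.15 0.53]
```

Settle, then check.

Call:
{"name": "step_arm", "arguments": {
  "motion": [
    [0,0,0,0.3,0,0],
    [0,0,0,0,0,0],
    [0,0,0,0,0,0]
  ]
}}

```text
clock: 11.55
position: [0.5797, 0.0859, 0.2419]
ee_rot: [0.212, 0.977, -0.001, 0.0]
ft_force: [0.3, -0.3, -0.8]
grip_width: 0.449
```

Run:
```python
from h import *
togo([.5795,.0858,.243],65)
s=manip.camera('scene')
cv2.imwrite('pics/s7.png',cv2.resize(s[90:330,160:480],None,fx=2.4,fy=2.4,interpolation=cv2.INTER_CUBIC))
cv2.imwrite('pics/w7.png',manip.camera('wrist'))
S=manip.camera_info('scene'); print((proj(S,[[.5795,.0858,.124],[.5795,.0858,.2174],[.5795,.0858,.2634]])-[160,90])*2.4)
```

```text
t 11.55 pos [0.5797 0.0859 0.2419] tool-y ang 65.5 tilt [-0.    -0.002 -1.   ] j [-0.44  0.24  0.26  1.57 -0.06  1.34  0.97] F [ 0.3 -0.3 -0.8] w 0.449
shift mm [ 0.1 -0.1 -1.1]
turn deg [-0.08  0.04  0.54]
[[387.79197948 305.95138961]
 [390.71205578 227.4839874 ]
 [392.26015726 185.88387548]]
```

View pics/s7.png

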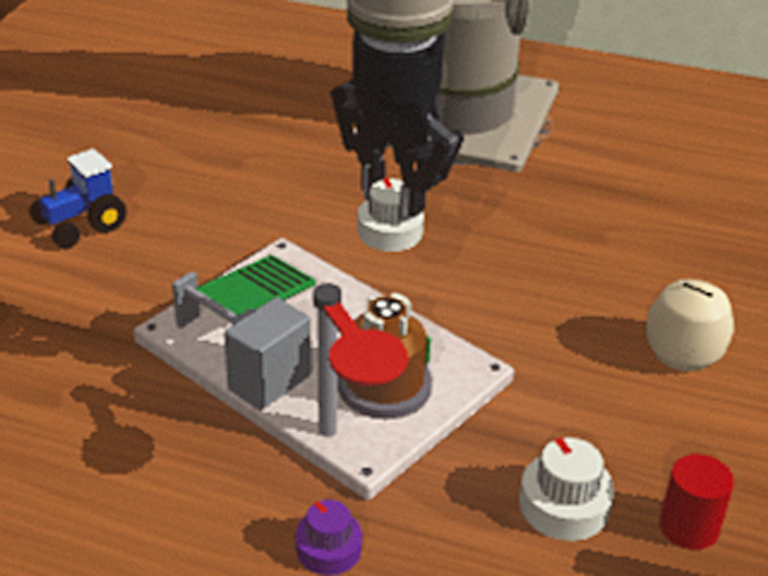

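View pics/w7.png

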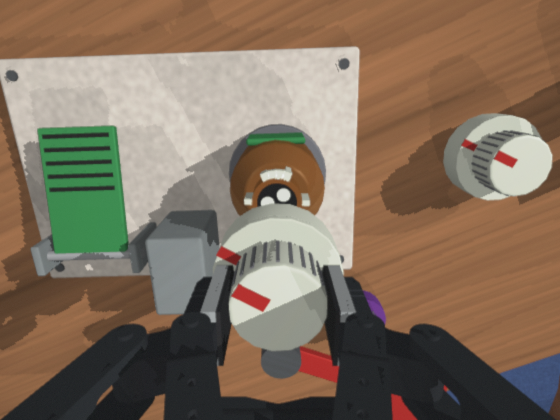

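The scene crop shows the cap held upright with its base centre at about (390,230), where I projected it. It is about 9 cm above the open neck at (388,306). The guard paddle is open at (368,357), the pedal is down and the toys have not moved.

```bash
python3 -c "
from workcell import manip
print(manip.hand_in())"
```

```text
the job is handed in; nothing more can be done
None
```

The cap is off the jar and the job is handed in at about 11.7 s of the 54 s allowed.

- **Pedal and guard:** I pressed the green pedal to its stop with the shut fingers, peaking at 56 N on the fingertips. The guard swung to about 1.95 rad, and still looked fully open in the last picture.
- **Cap:** I took the jar's own white cap, which is the smaller of the two white ones. I gripped it with 50 N, pressed it 7 mm down to its end and turned it 58° (1.01 rad) anticlockwise. I then lifted it straight up.
- **Last checks:**
  - The cap is held upright over the jar axis, within about 1 mm by the TCP reading.
  - By my calculation its underside is about 9 cm above the open mouth.
  - The jaw opening was steady, and the mark showed no slip in the grip.
  - The toys in the last view stood where they were. The triangle block was outside that crop and was not checked again after the pedal press.
- **Disagreements:** The single-camera fits of the jar position differed by up to 6 mm, mainly the scene camera. I used a rounded position close to the combined fit, and the close wrist view of the cap matched it within a pixel. The closed jaws read 38 mm on the 40 mm grip.

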